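# Load the painted glass plate and lift out the kiln cassette

### The arm

A 7-joint arm with a two-finger parallel gripper is mounted at the origin on the work surface. World frame = base frame: x ahead of the robot, y to its left, z up, the work surface at z = 0. Lengths are in m, angles in rad, forces in N, time in s.
With the tool pointing down it reaches from about 0.4 to 0.85 m from the base axis. Payload 10.4 kg.
Tool frame: the origin (TCP) lies on the centre line of the jaws, within the pads' length; the fingertips stand 17 mm ahead of it and the grasp point (between the pads) lies 2 mm behind it; z points along the fingers, y is the line along which they close (so a half turn about z gives the same grasp; the last joint's range is limited). The gripper opens to 85 mm and grips with 20 to 120 N. Pads are 22 mm wide; open, the fingers measure 114 mm over their backs; the gripper's body (76 mm by 85 mm) begins 54 mm behind the grasp point. The pads swing forward as they close: fully open they stand 13 mm farther back than shut.
Start: joints at [1.206, 0.332, -0.065, 1.46, 0.022, 1.35, -0.088], TCP at [0.21, -0.589, 0.22] pointing down, gripper open.
Joint ranges: [-2.6, 2.6], [-0.5, 2.12], [-1.47, 1.34], [0.16, 2.42], [-1.27, 4.41], [0.06, 2.06], [-2.6, 2.6]. Speed limits (rad/s): [2.22, 2.22, 2.79, 2.79, 3.14, 3.14, 3.14].

### API

Orientations are given as a unit quaternion [x, y, z, w].
In Python, from workcell import get_obs, optics, job gives the robot as it stands. The module is installed in compiled form; this text tells all that it offers.
- The arm moves only by the tool send_rows, never from a script. Its argument "plan" is a list that holds one entry, the list of rows, each a list of 7 numbers: the turn, a rotation vector about the tool's x, y, z in units of 1.5 rad (1.0 is 1.5 rad), then the shift along the tool's x, y, z in units of 20 cm (1.0 is 20 cm), then the opening, from 0 (shut) to 1 (fully open). A call has 1 to 20 rows; each row shifts and turns the commanded pose from where the row before left it, along the tool's axes as they then stand; what a row does not reach is not made up. A row lasts 1/12 s, in which the tool goes at most 41.7 mm and 7.16 degrees, less where a joint would pass 70% of its speed; a pose out of reach is approached as far as the arm can. A call with a number of a shift or a turn outside -1 to 1 is refused whole. A call with a gripper value outside its range is refused whole. The fingers move at their own pace and stop on an object; "squeeze" is the grip in N (left out, the last holds). Time passes only in rows, so rows that do not move let the fingers close. It gives the time, the measured TCP pose, the force, the opening and the grip force at its end, in the units of the state.
- get_obs(): the state, without advancing time (a new reading comes with each control period).
- optics.camera(name): name is "side" or "top"; returns the picture (480x640x3 uint8, red, green, blue); there is no depth.
- optics.get_calibration(name): a dict with "intrinsics" (3x3 intrinsics, pixels), "world_from_camera" (4x4, takes a point from camera to world coordinates). Camera axes: x right, y up, looking along -z (the intrinsics and any distortion apply to the point x, -y, -z); pixel columns grow to the right and rows downward; lengths in m; the calibration is good to about 2 mm. A picture is of the moment at which its call begins. get_calibration takes no time and is no camera call.
- job.hand_in(): hands the job in; it is judged then, once.
The state is a dict: "clock": time; "joint_pos": joint angles; "joint_velocities": joint speeds; "tau": joint torques, N m; "position": TCP position; "ee_rot": TCP orientation; "ft_force": force on the tool from outside, world axes, zero at the start; "torque": the same for the moment, N m; "grip_width": opening from 0.0 (shut) to 1.0 (fully open); "grasp_force": force on a finger pad.
Only numpy, scipy, OpenCV 4.12 (cv2) and the standard library are available. Lean on these libraries where they do the work, as an engineer would, in place of code of your own. Each camera call takes 0.05 s, during which the arm holds its last target. There are 200 camera calls.

### The job

Take the larger of the two painted glass plates from the wooden drying rack, holding it by its two narrow side edges only (the gripper must never touch the painted faces of either plate), and stand it fully down in the slot of the metal cassette. Then let go of it, squeeze the cassette's two opposed black catch ears together to unlatch it, and lift the cassette, with the plate in it, up out of its cradle; finish while holding it still and upright by the squeezed ears, its underside at least 10 cm above the bench, touching nothing else. Do not put it down, and leave the smaller plate and the other things on the bench where they are.

Things in the scene. Friction and masses are not known exactly. Their poses are not given: they have to be found in the camera images.
- plate: Plate to load: upright opal glass, 50 wide x 5 thick x 90 mm tall, 58 g, white 5 mm rim around a grey painted panel on both faces. Origin: centre of its bottom edge; x along its width, y across its thickness, z up. Side edges to hold: x = +-25 mm. Stands in an outer slot of the rack, bottom 8 mm and top 98 mm above the bench.
- plate_face: The grey painted area of the plate, both sides, 40 x 80 mm, flush with the rim and part of the plate (its origin is the plate's origin). The gripper must not touch it.
- spare: The smaller plate, 36 wide x 5 thick x 60 mm tall, same make, standing in the other outer slot of the rack, 90 mm from the large one. Leave it. Origin: centre of its bottom edge, axes as for the plate.
- spare_face: The grey painted area of the smaller plate, both sides; part of it. The gripper must not touch it.
- rack: Fixed wooden drying rack, 80 (x) x 150 (y) x 30 mm tall, with three slots 22 mm deep, 54 mm long along x and 8 mm wide, centred at y = -45, 0 and +45 mm (the middle one is empty). Origin: centre of its underside on the bench.
- cradle: Fixed dark steel cradle of the cassette: base 120 (x) x 100 (y) x 8 mm; guides round the cassette's foot (1.5 mm play) to 30 mm above the bench; on each y side a post with an inward lip (top 32 mm above the bench) that the catches hook under. Origin: centre of its underside; axes as the cassette's. Cradle and rack stand left and right of the robot, either way round.
- cassette: Loose aluminium cassette, 66 (x) x 20 (y) x 60 mm tall, with catches 0.23 to 0.48 kg. Origin: centre of its underside, 8 mm above the bench in the cradle; z up. Slot open at the top, 56 mm along x, 10 mm wide, floor 5 mm above the origin. Walls 60 mm high for |x| < 18 mm, 45 mm beyond; a seated plate's top is 95 mm above the origin. Locked until both catches are squeezed.
- catch_left (a joint): Inward travel of the catch on the cassette's +y side, m: 0 = sprung out (latched), 0.007 = fully squeezed. It is free of the cradle's lip from about 0.0035, clear of it from 0.0045. Spring: 4.3 N at rest, 10.3 N fully squeezed.
- catch_right (a joint): The same for the catch on the cassette's -y side.
- ear_left: Black ribbed thumb ear on top of the +y catch, 24 (x) x 8 (y) x 28 mm tall, moves with the catch. Origin: its centre, at y = +21.5 mm, z = 86 mm in the cassette's frame when latched. The two ears measure 51 mm over their outer faces latched and 37 mm fully squeezed.
- ear_right: The same ear on the -y catch, at y = -21.5 mm, z = 86 mm when latched.
- mug: Bystander: white mug, 80 mm wide, 95 mm tall. Origin: centre of its underside.
- spoon: Bystander: steel spoon lying flat, 150 mm long. Origin: its middle, underside.
- marver: Bystander: black graphite block, 60 x 40 x 22 mm. Origin: centre of its underside.
- jar: Bystander: low glass jar with a steel lid, 60 mm wide, 75 mm tall. Origin: centre of its underside.
- brush: Bystander: brush lying flat, 170 mm long. Origin: its middle, underside.
- bottle: Bystander: small amber bottle, 44 mm wide, 100 mm tall. Origin: centre of its underside.
Things that resemble listed ones, but are neither listed nor needed, are in the scene too. Leave any blue look-alike of the plate alone.

How it is judged:
On the way, in this order (a step that is already met when the one before it is completed fails the run):
1. the plate is held by the fingers, lifted clear of the rack (height (world z) of plate above 0.04 m and contact force between the fingers and plate above 0.5 N), for 0.1 s.
2. the plate stands fully down in the cassette's slot, let go, the cassette still latched in its cradle (z of plate in the frame of cassette between 0 and 0.012 m and distance between plate and cassette below 0.014 m and angle between the z axis of plate and the z axis of cassette, either way round below 0.2 rad and contact force between the fingers and plate below 0.1 N and height (world z) of cassette below 0.014 m and value of joint each of catch_left, catch_right below 0.002 m), for 0.2 s.
3. both catches are squeezed in by the fingers while the cassette is in the cradle (value of joint each of catch_left, catch_right above 0.0045 m and contact force between the fingers and ear_left above 2 N and contact force between the fingers and ear_right above 2 N and height (world z) of cassette below 0.02 m), for 0.1 s.
At the end, for the whole second after the job is handed in: Fingers squeeze both ears (over 2 N each, catches 4.5 mm or more in); cassette still, upright within 0.2 rad, underside over 95 mm above the bench, touching no other thing; large plate down in its slot (within 14 mm of the cassette origin, parallel within 0.2 rad), fingers off it (value of joint each of catch_left, catch_right above 0.0045 m and contact force between the fingers and ear_left above 2 N and contact force between the fingers and ear_right above 2 N and z of plate in the frame of cassette between 0 and 0.012 m and distance between plate and cassette below 0.014 m and angle between the z axis of plate and the z axis of cassette, either way round below 0.2 rad and height (world z) of cassette above 0.095 m and angle between cassette's own z axis and vertical below 0.2 rad and linear speed of cassette below 0.03 m/s and contact force between cassette and cradle below 0.1 N and contact force between the fingers and plate below 0.1 N and contact force between cassette and mug below 0.1 N and contact force between cassette and spoon below 0.1 N and contact force between cassette and marver below 0.1 N and contact force between cassette and jar below 0.1 N and contact force between cassette and brush below 0.1 N and contact force between cassette and bottle below 0.1 N and contact force between cassette and spare below 0.1 N and contact force between cassette and rack below 0.1 N); the arm keeps its last pose, push and grip.
It fails at once if the gripper touches the painted face of a plate (contact force between any of the arm, the fingers and plate_face above 0.3 N or contact force between any of the arm, the fingers and spare_face above 0.3 N).
It fails at once if the plate is tipped over (angle between plate's own z axis and vertical above 0.7 rad).
It fails at once if the cassette is hauled against its latches (contact force between cassette and cradle above 60 N).
It fails at once if a bystander is moved by more than 25 mm (distance of any of mug, spoon, marver, jar, brush, bottle, spare from where it was at the start of the episode above 0.025 m).
It also fails if it takes over 51 s, if anything falls off the work surface, if the arm or the gripper's body presses on something with over 40 N, if the wrist force passes 120 N, or if a joint passes its speed limit or range.

## Working session

There is one attempt and no reset: what is moved stays moved. The work goes in short steps, Python scripts to look and compute and a tool call to move; the robot and the scene stay as the last step left them, time stands still between calls to the robot, and variables do not carry over. Pictures are saved under pics/ and viewed, at most 10 in all, crops included, and the job is handed in when it is done.

Besides the shell and the picture viewer there is one more tool, called after "Call:" as name(argument=value, ...), one argument or row to a line, values as JSON. send_rows: Moves the arm, as the interface text tells. Its arguments: {"type":"object","properties":{"plan":{"type":"array"},"squeeze":{"type":"number"}},"required":["plan"]}

```bash
mkdir -p pics
python3 - <<'E'
from workcell import get_obs, optics
import cv2
for n in("top","side"):
    im=optics.camera(n); cv2.imwrite(f"pics/{n}0.png",im[:,:,::-1])
    c=optics.get_calibration(n); print(n,c)
print(get_obs())
E
```

```text
top {'intrinsics': array([[447.01261211,   0.        , 322.66795888],
       [  0.        , 447.01261211, 249.4031106 ],
       [  0.        ,   0.        ,   1.        ]]), 'world_from_camera': array([[-0.01421639,  0.98718536, -0.15894329,  0.38873384],
       [-0.99984343, -0.01235987,  0.01266286,  0.01825931],
       [ 0.01053607,  0.15909842,  0.98720651,  1.04340506],
       [ 0.        ,  0.        ,  0.        ,  1.        ]])}
side {'intrinsics': array([[498.2168058 ,   0.        , 322.50318561],
       [  0.        , 498.2168058 , 240.92518525],
       [  0.        ,   0.        ,   1.        ]]), 'world_from_camera': array([[ 0.99063859,  0.09442443, -0.09858606,  0.45581413],
       [-0.1345778 ,  0.55442091, -0.82128331, -0.81269431],
       [-0.02289103,  0.82686244,  0.56193818,  0.65552738],
       [ 0.        ,  0.        ,  0.        ,  1.        ]])}
{'clock': 0.1, 'joint_pos': array([ 1.20639432,  0.33283072, -0.06469506,  1.4608746 ,  0.02160433,
        1.34991035, -0.08849801]), 'joint_velocities': array([-1.50656661e-05, -2.20750813e-03, -1.90247421e-04, -3.70383665e-03,
        1.38948774e-04,  1.03918342e-03, -4.04680023e-04]), 'tau': array([ 1.67738974e-03, -6.26748419e+01,  4.94530855e-02, -3.92437077e+01,
        1.62657921e-02,  6.98138014e-03, -1.25354363e-04]), 'position': array([ 0.20936051, -0.58850583,  0.21907349]), 'ee_rot': array([ 9.85430198e-01,  1.70079053e-01, -1.45511926e-04, -6.47574252e-04]), 'ft_force': array([ 0.0227063 , -0.20596671,  1.2521966 ]), 'torque': array([-0.00229969,  0.02580397,  0.00073399]), 'grasp_force': 0.0, 'grip_width': 1.0009120527410873}
```

View pics/top0.png

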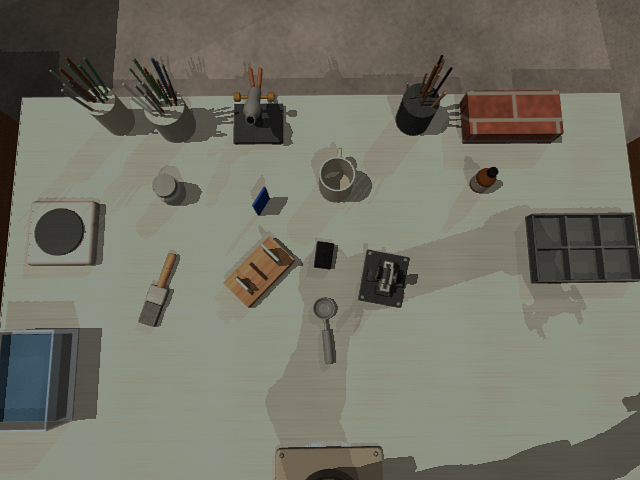

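View pics/side0.png

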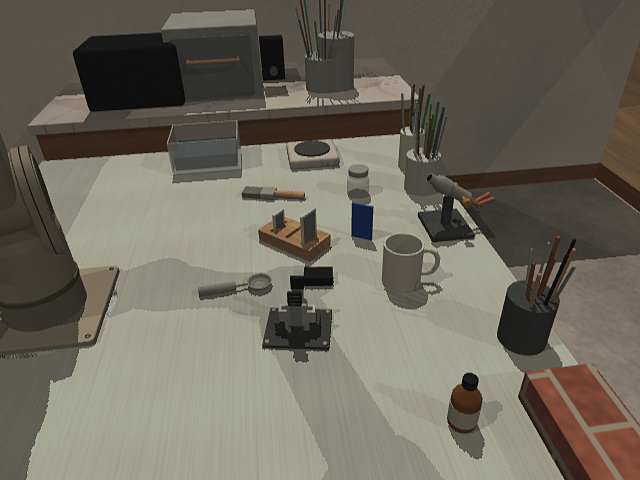

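The top view shows the rack around (261,271) with the large plate near (272,250) and the smaller one at (245,284). The cassette and cradle are at (385,278), the marver at (325,255) and the mug at (337,178). In the side view the large plate is at (309,228) and the cassette at (297,310). Next I'll enlarge these areas.

Run:
```python
import cv2, numpy as np
t=cv2.imread("pics/top0.png"); s=cv2.imread("pics/side0.png")
r=lambda im,x,y,w,h,k: cv2.resize(im[y:y+h,x:x+w],None,fx=k,fy=k,interpolation=cv2.INTER_CUBIC)
a=r(t,215,225,100,90,4); b=r(t,345,235,100,90,4)
c=r(s,245,195,100,75,4); d=r(s,250,260,100,100*3//4+15,4)[:300]
c2=r(s,250,275,100,75,4)
cv2.imwrite("pics/crop1.png",np.clip(1.6*np.vstack([np.hstack([a[:300],b[:300]]),np.hstack([c,c2])]).astype(float),0,255).astype(np.uint8))
```

```text
(no output)
```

View pics/crop1.png

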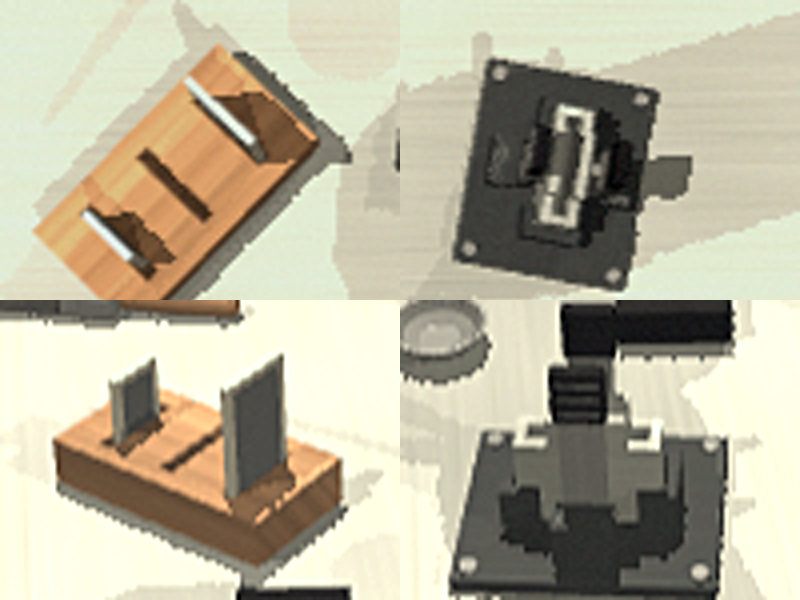

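The large plate's top edge is the bright strip, crop (188,80)–(262,158), which is about full-image (262,245)–(280,264). The cassette's long axis runs nearly up the image. Next I'll measure the outlines in world coordinates.

```bash
cat > h.py <<'E'
import cv2, numpy as np
from workcell import get_obs, optics
C={n:optics.get_calibration(n) for n in("top","side")}
def ray(n,p):
    K=C[n]["intrinsics"];T=C[n]["world_from_camera"]
    d=np.linalg.inv(K)@[p[0],p[1],1]; d=T[:3,:3]@(d*[1,-1,-1]); return T[:3,3],d
def onz(n,p,z):
    o,d=ray(n,p); return o+d*(z-o[2])/d[2]
def proj(n,P):
    K=C[n]["intrinsics"];T=C[n]["world_from_camera"]
    q=T[:3,:3].T@(np.asarray(P,float)-T[:3,3]); q=K@(q*[1,-1,-1]); return q[:2]/q[2]
def quad(mask,n,z):
    cs,_=cv2.findContours(mask.astype(np.uint8),cv2.RETR_EXTERNAL,cv2.CHAIN_APPROX_NONE)
    c=max(cs,key=cv2.contourArea)[:,0].astype(float)
    W=np.array([onz(n,p,z)[:2] for p in c],np.float32)*1000
    return cv2.minAreaRect(W),len(c)
E
python3 - <<'E'
from h import *
t=cv2.imread("pics/top0.png"); hsv=cv2.cvtColor(t,cv2.COLOR_BGR2HSV)
def roi(m,x0,x1,y0,y1):
    r=np.zeros_like(m); r[y0:y1,x0:x1]=m[y0:y1,x0:x1]; return r
H,S,V=cv2.split(hsv)
wood=cv2.morphologyEx(roi((S>90)&(H<25),215,305,225,315).astype(np.uint8),cv2.MORPH_CLOSE,np.ones((7,7)))
print("rack z.03",quad(wood,"top",.03))
br=roi((V>125)&(S<45),255,285,238,268)
inside=wood.copy()
cs,_=cv2.findContours(wood,0,2); hull=np.zeros_like(wood); cv2.fillPoly(hull,[cv2.convexHull(max(cs,key=cv2.contourArea))],1)
cs,_=cv2.findContours((br&(hull>0)).astype(np.uint8),0,2); print([cv2.boundingRect(c) for c in cs])
print("plate top",quad(br&(hull>0),"top",.098))
dark=roi((V<85),355,415,245,310)
print("cradle",quad(cv2.morphologyEx(dark.astype(np.uint8),cv2.MORPH_CLOSE,np.ones((5,5))),"top",.008))
g=roi((V>105)&(S<60),375,402,256,295)
cs,_=cv2.findContours(g.astype(np.uint8),0,2); print([(cv2.boundingRect(c),cv2.contourArea(c)) for c in cs])
print("cass",quad(g,"top",.06))
for nm,b in(("V plate",(238,270,258,284)),("V cass",(256,295,376,404))):
    print(nm); print("\n".join(" ".join("%3d"%v for v in r) for r in V[b[0]:b[1],b[2]:b[3]]))
E
```

```text
rack z.03 (((503.8359069824219, 150.21044921875), (82.81797790527344, 149.5743408203125), 45.344608306884766), 147)
[(261, 244, 17, 17)]
plate top (((536.2693481445312, 120.44366455078125), (47.53873062133789, 3.020317316055298), 44.41487503051758), 33)
cradle (((483.7960205078125, -145.5290069580078), (122.67538452148438, 120.41438293457031), 78.43448638916016), 195)
[((380, 284, 9, 8), 18.0), ((382, 279, 3, 4), 4.0), ((384, 261, 9, 23), 34.5)]
cass (((494.6256103515625, -138.24200439453125), (17.790857315063477, 48.71934127807617), 87.76944732666016), 63)
V plate
147 150 148 133 132 132 133 132 130 126 125 137 140 141 138  73  52  54  50 140 147 150 149 149 147 147
146 146 130 129 128 130 129 126 124 123 125 138 139 140 144  96  64  57  57  54  71 138 147 147 145 146
130 127 129 127 128 127 126 125 124 126 129 134 140 139 140 144 112  70  58  56  77  76 139 150 147 148
131 130 131 132 130 129 125 124 125 130 134 136 138 133 138 142 145 113  70  56  59  57  73 139 150 149
128 129 129 130 129 125 124 125 128 133 135 139 133 131 136 140 141 145 113  71  58  57  57  73 141 146
130 130 
[... 6474 characters left out ...]
  37  40  44  44  42  42  50
 39  40  36  63 128 136 127 128 127 108 104 123 130  62  21  14  13  14  16  14  36  37  39  43  42  42  40  36
 39  39  69  60  86 109 104 120 123 122 126 128 131  53  16  14  15  18  14  14  36  39  43  42  43  42  40  32
 37  40  39  46  46  43  41  43  60  60 100 106 101  40   9  16  13  16  15  13  37  40  41  41  39  39  40  34
 38  39  39  38  39  36  34  38  43  46  44  34  39  25  15  13  17  16  20  15  41  40  44  43  41  43  43  42
 37  40  38  39  41  40  40  38  37  39  34  33  42  43  22  12  15  40  41  43  42  40  43  41  40  40  40  44
 21  21  17  30  31  38  41  39  42  40  43  44  44  38  21  13  14  36  42  41  41  41  44  41  39  41  38  56
```

Run:
```python
from h import *
a=onz("top",(388.4,261.4),.053);b=onz("top",(384.35,290.7),.053)
l=onz("top",(381.8,276),.053);r=onz("top",(390.9,276),.053)
print(a,b,np.linalg.norm(a-b),r-l)
c=(a+b)/2; yaw=np.arctan2(*(a-b)[1::-1]); 
e1=onz("top",(383.8,264),.053)-onz("top",(379.8,288),.053); print("cass",c,np.degrees(yaw),np.degrees(np.arctan2(e1[1],e1[0])))
s=cv2.imread("pics/side0.png");t=cv2.imread("pics/top0.png")
s=cv2.resize(s,None,fx=4,fy=4);t=cv2.resize(t,None,fx=4,fy=4)
def draw(pts,col):
    for n,im in(("top",t),("side",s)):
        q=np.array([(proj(n,p)+.5)*4-.5 for p in pts]); cv2.polylines(im,[np.round(q).astype(int)],True,col,1)
def box(c,yaw,z,lx,ly):
    R=np.array([[np.cos(yaw),-np.sin(yaw)],[np.sin(yaw),np.cos(yaw)]])
    return [np.append(R@[sx*lx/2,sy*ly/2]+c[:2],z) for sx,sy in((1,1),(1,-1),(-1,-1),(-1,1))]
draw(box(c,yaw,.053,.066,.020),(0,0,255)); draw(box(c,yaw,.068,.036,.020),(0,255,0)); draw(box(c,yaw,.008,.12,.1),(255,0,0))
R=lambda y:np.array([np.cos(yaw)*0-np.sin(yaw)*y,np.cos(yaw)*y])
for y in(.0215,-.0215): draw(box(c[:2]+R(y),yaw,.108,.024,.008),(0,255,255))
p=np.array([.5363,.1204]);w=np.radians(44.6)
draw(box(p,w,.098,.05,.005),(0,0,255)); draw(box(p,w,.03,.05,.005),(0,255,0))
draw(box(np.array([.504,.1500]),w,.03,.08,.15),(255,0,0))
A=np.vstack([np.hstack([t[910:1210,880:1280],t[980:1280,1380:1780]]),np.hstack([s[780:1080,980:1380],s[1100:1400,1000:1400]])])
cv2.imwrite("pics/ov1.png",np.clip(1.5*A.astype(float),0,255).astype(np.uint8))
```

```text
[ 0.51915559 -0.14117315  0.053     ] [ 0.45385462 -0.1297263   0.053     ] 0.06629665416609068 [-0.00026696 -0.0202898   0.        ]
cass [ 0.4865051  -0.13544972  0.053     ] -9.942573941856049 -11.42893787426806
```

View pics/ov1.png

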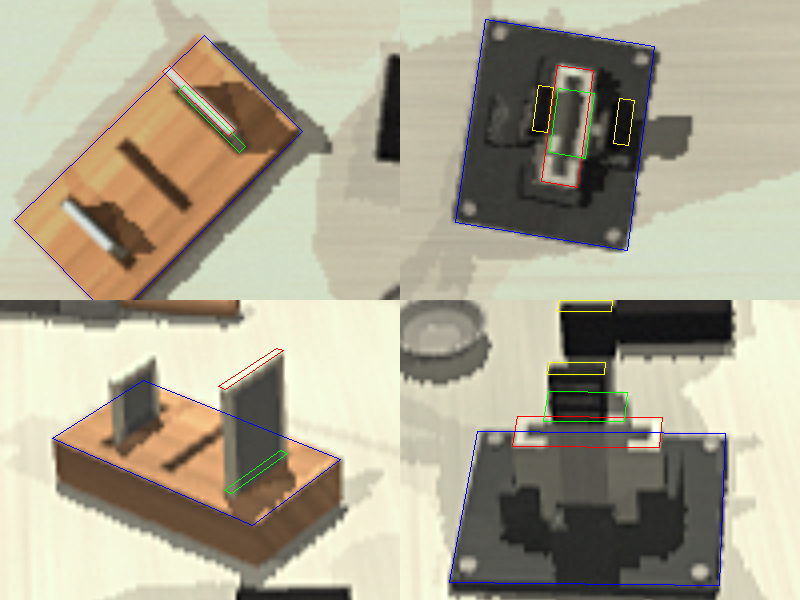

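The reprojected outlines fit both views to about 1 mm:
- Large plate top centre: (0.536, 0.120), width axis at about 44.6°.
- Cassette: (0.4865, -0.1355), yaw about -10.3°.

Now I'll move above the plate.

Call:
send_rows(
  plan=[
    [[0,0,0,0.136,-0.14,0,1],[0,0,0,0.136,-0.14,0,1],[0,0,0,0.136,-0.14,0,1],[0,0,0,0.136,-0.14,0,1],[0,0,0,0.136,-0.14,0,1],[0,0,0,0.136,-0.14,0,1],[0,0,0,0.136,-0.14,0,1],[0,0,0,0.136,-0.14,0,1],[0,0,0,0.136,-0.14,0,1],[0,0,0,0.136,-0.14,0,1],[0,0,0,0.136,-0.14,0,1],[0,0,0,0.136,-0.14,0,1],[0,0,0,0.136,-0.14,0,1],[0,0,0,0.136,-0.14,0,1],[0,0,0,0.136,-0.14,0,1],[0,0,0,0.136,-0.14,0,1],[0,0,0,0.136,-0.14,0,1],[0,0,0,0.136,-0.14,0,1],[0,0,0,0.136,-0.14,0,1],[0,0,0,0.136,-0.14,0,1]],
  ],
  squeeze=25,
)

```text
clock: 1.77
position: [0.5348, 0.1227, 0.2196]
ee_rot: [0.986, 0.17, 0.0, 0.0]
ft_force: [1.3, -0.5, 0.2]
grip_width: 1.001
grasp_force: 0.0
```

Call:
send_rows(
  plan=[
    [[0,0,-0.0787,0,0,0,1],[0,0,-0.0787,0,0,0,1],[0,0,-0.0787,0,0,0,1],[0,0,-0.0787,0,0,0,1],[0,0,-0.0787,0,0,0,1],[0,0,-0.0787,0,0,0,1],[0,0,-0.0787,0,0,0,1],[0,0,-0.0787,0,0,0,1],[0,0,-0.0787,0,0,0,1],[0,0,-0.0787,0,0,0,1],[0,0,-0.0787,0,0,0,1],[0,0,-0.0787,0,0,0,1],[0,0,-0.0787,0,0,0,1],[0,0,-0.0787,0,0,0,1],[0,0,-0.0787,0,0,0,1],[0,0,-0.0787,0,0,0,1],[0,0,-0.0787,0,0,0,1],[0,0,0,0,0,0,1],[0,0,0,0,0,0,1]],
  ],
)

```text
clock: 3.35
position: [0.5342, 0.1209, 0.2195]
ee_rot: [0.388, 0.922, -0.0, -0.0]
ft_force: [-0.4, 0.0, 0.6]
grip_width: 0.998
grasp_force: 0.0
```

```bash
cat >> h.py <<'E'
from scipy.spatial.transform import Rotation as Ro
def go(P,ydeg):
    """report remaining shift (tool axes, units) and turn about tool z (units) to point P, tool y along ydeg"""
    o=get_obs(); R=Ro.from_quat(o["ee_rot"])
    d=R.inv().apply(np.array(P)-o["position"])/.2
    M=R.as_matrix(); yd=np.degrees(np.arctan2(M[1,1],M[0,1]))
    e=(ydeg-yd+90)%180-90
    print("pos",np.round(o["position"],4),"ydir %.2f"%yd,"tilt",np.round(M[:2,2],4),"f",np.round(o["ft_force"],1),"grip %.3f %.1f"%(o["grip_width"],o["grasp_force"]),"t %.2f"%o["clock"])
    print("shift units",np.round(d,4),"turn z units %.4f"%(-np.radians(e)/1.5), "tilt fix (x,y) units",np.round(R.inv().apply(np.cross(M[:,2],[0,0,-1]))/1.5,4), np.round(o["joint_pos"],2))
E
python3 -c "
from h import *
go((.5363,.1204,.16),44.6)
cv2.imwrite('pics/t1.png',optics.camera('top')[:,:,::-1]);cv2.imwrite('pics/s1.png',optics.camera('side')[:,:,::-1])"
```

```text
pos [0.5342 0.1209 0.2195] ydir 44.35 tilt [-0.0006  0.0002] f [-0.4  0.   0.6] grip 0.998 0.0 t 3.35
shift units [-0.0094  0.0057  0.2975] turn z units -0.0029 tilt fix (x,y) units [-0.0002 -0.0004  0.    ] [ 0.6   0.34 -1.09  1.63  0.3   1.36  0.24]
```

Call:
send_rows(
  plan=[
    [[0,0,-0.003,-0.0094,0.0057,0,1],[0,0,0,0,0,0.1,1],[0,0,0,0,0,0.1,1],[0,0,0,0,0,0.1,1],[0,0,0,0,0,0.08,1],[0,0,0,0,0,0.06,1],[0,0,0,0,0,0,1],[0,0,0,0,0,0,1]],
  ],
)

```text
clock: 4.12
position: [0.5364, 0.1207, 0.1319]
ee_rot: [0.384, 0.923, -0.0, -0.0]
ft_force: [0.1, -0.3, 0.9]
grip_width: 1.001
grasp_force: 0.0
```

```bash
python3 -c "
from h import *
go((.5363,.1204,.074),44.6)
t=optics.camera('top')[:,:,::-1];s=optics.camera('side')[:,:,::-1]
k=lambda im,x,y:cv2.resize(im[y:y+100,x:x+100],None,fx=4,fy=4,interpolation=2)
cv2.imwrite('pics/g1.png',np.clip(1.5*np.hstack([k(t,220,205),k(s,255,165)]).astype(float),0,255).astype(np.uint8))"
```

```text
pos [0.5364 0.1207 0.1319] ydir 44.80 tilt [-0.0005  0.    ] f [ 0.1 -0.3  0.9] grip 1.001 0.0 t 4.12
shift units [-0.0006 -0.0012  0.2893] turn z units 0.0024 tilt fix (x,y) units [-0.0002 -0.0003  0.    ] [ 0.55  0.42 -1.04  1.73  0.39  1.21  0.19]
```

View pics/g1.png

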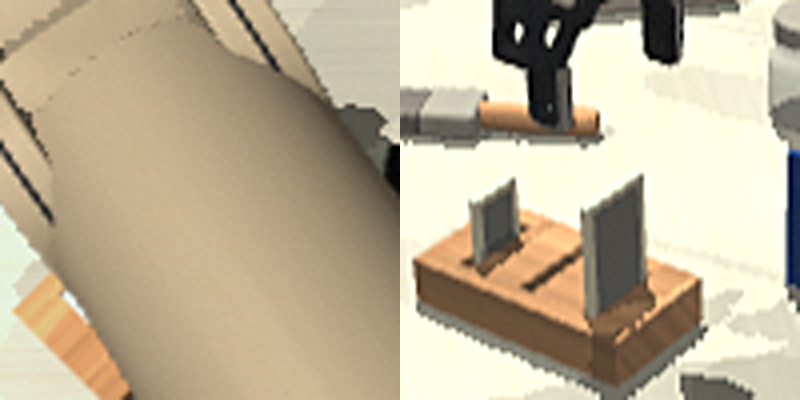

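The left panel shows only the arm. In the right panel the two fingertips, near side px (291,195) and (320,180), straddle the plate, whose top is at about (309,217). I'll check that numerically and then go down.

```bash
python3 -c "
from h import *
u=np.array([np.cos(.781),np.sin(.781),0])
for s in(-1,1):
  for k in (.0425,.057): print(s,k,proj('side',np.array([.5364,.1207,.128])+s*k*u))"
```

```text
-1 0.0425 [294.05364212 207.75329984]
-1 0.057 [289.54153517 210.64717612]
1 0.0425 [318.9509925  191.78518287]
1 0.057 [322.95094441 189.21978137]
```

Call:
send_rows(
  plan=[
    [[0,0,0,0,0,0.06,1],[0,0,0,0,0,0.06,1],[0,0,0,0,0,0.06,1],[0,0,0,0,0,0.06,1],[0,0,0,0,0,0.05,1],[0,0,0,0,0,0,1],[0,0,0,0,0,0,1]],
  ],
)

```text
clock: 4.8
position: [0.536, 0.1206, 0.0731]
ee_rot: [0.384, 0.923, -0.0, -0.001]
ft_force: [-0.6, -0.7, 0.3]
grip_width: 0.999
grasp_force: 0.0
```

```bash
python3 -c "
from h import *
go((.5363,.1204,.074),44.6)
s=optics.camera('side')[:,:,::-1].copy()
s=cv2.resize(s[140:280,230:380],None,fx=4,fy=4,interpolation=2)
u=np.array([np.cos(.781),np.sin(.781),0])
for k in(-.0425,.0425,0):
  for z in(.057,.07): 
    p=(proj('side',np.array([.536,.1206,z])+k*u)-[230,140]+.5)*4; cv2.circle(s,tuple(int(v) for v in p),3,(0,0,255) if z<.06 else (255,0,0),-1)
cv2.imwrite('pics/g2.png',np.clip(1.8*s.astype(float),0,255).astype(np.uint8))"
```

```text
pos [0.536  0.1206 0.0731] ydir 44.85 tilt [-0.0013  0.0001] f [-0.6 -0.7  0.3] grip 0.999 0.0 t 4.80
shift units [-0.0018  0.0001 -0.0045] turn z units 0.0029 tilt fix (x,y) units [-0.0006 -0.0007 -0.    ] [ 0.51  0.49 -0.99  1.79  0.46  1.11  0.14]
```

View pics/g2.png

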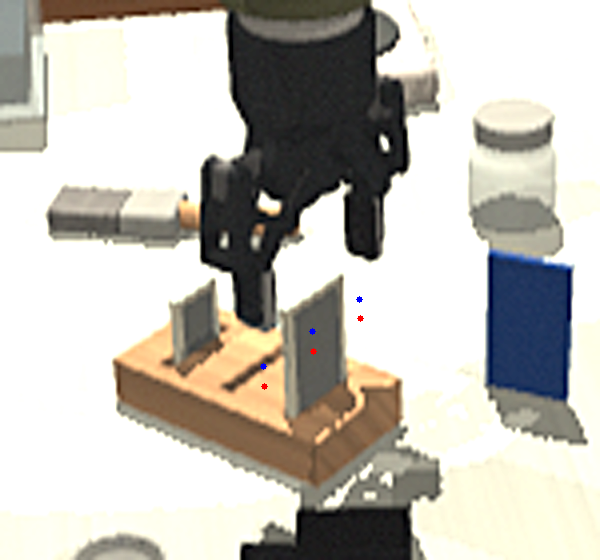

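The overlay dots (z 0.07 and 0.057 on the reported jaw line) fall about 43 crop px below the fingertips I see, at (250,325) and (365,255). So the tool frame as told and the picture disagree by about 3 cm. Before closing on glass I'll measure the real fingertip offset somewhere both cameras can see the hand.

Call:
send_rows(
  plan=[
    [[0,0,0,0,0,-0.16,1],[0,0,0,0,0,-0.16,1],[0,0,0,0,0,-0.16,1],[0,0,0,0,0,-0.16,1],[0,0,0,-0.0974,-0.155,0,1],[0,0,0,-0.0974,-0.155,0,1],[0,0,0,-0.0974,-0.155,0,1],[0,0,0,-0.0974,-0.155,0,1],[0,0,0,-0.0974,-0.155,0,1],[0,0,0,-0.0974,-0.155,0,1],[0,0,0,-0.0974,-0.155,0,1],[0,0,0,-0.0974,-0.155,0,1],[0,0,0,-0.0974,-0.155,0,1],[0,0,0,-0.0974,-0.155,0,1],[0,0,0,-0.0974,-0.155,0,1],[0,0,0,-0.0974,-0.155,0,1],[0,0,0,-0.0974,-0.155,0,1],[0,0,0,-0.0974,-0.155,0,1],[0,0,0,0,0,0,1],[0,0,0,0,0,0,1]],
  ],
)

```text
clock: 6.52
position: [0.4201, -0.3808, 0.202]
ee_rot: [0.386, 0.923, 0.0, 0.0]
ft_force: [-0.4, 0.4, 0.1]
grip_width: 0.997
grasp_force: 0.0
```

```bash
python3 -c "
from h import *
go((.5363,.1204,.074),44.6)
o=get_obs();P=o['position'];R=Ro.from_quat(o['ee_rot'])
out=[]
for n in('top','side'):
  im=optics.camera(n)[:,:,::-1].copy();cv2.imwrite('pics/raw_%s2.png'%n,im)
  c=proj(n,P); x,y=(int(v) for v in c); x0=min(max(x-50,0),540);y0=min(max(y-75,0),330)
  s=cv2.resize(im[y0:y0+150,x0:x0+100],None,fx=4,fy=4,interpolation=2); print(n,c,x0,y0)
  for k in(-.0425,.0425,0):
    p=(proj(n,P+R.apply([0,k,.004]))-[x0,y0]+.5)*4; cv2.circle(s,tuple(int(v) for v in p),3,(0,0,255),-1)
  out.append(s)
cv2.imwrite('pics/g3.png',np.clip(1.8*np.hstack(out).astype(float),0,255).astype(np.uint8))"
```

```text
pos [ 0.4201 -0.3808  0.202 ] ydir 44.61 tilt [0.0006 0.0001] f [-0.4  0.4  0.1] grip 0.997 0.0 t 6.52
shift units [1.3765 2.1729 0.6407] turn z units 0.0001 tilt fix (x,y) units [ 0.0004  0.0003 -0.    ] [ 1.36  0.33 -0.86  1.61  0.25  1.32  1.25]
top [529.87184589 301.47868556] 479 226
side [254.19640534 355.12106368] 204 280
```

View pics/g3.png

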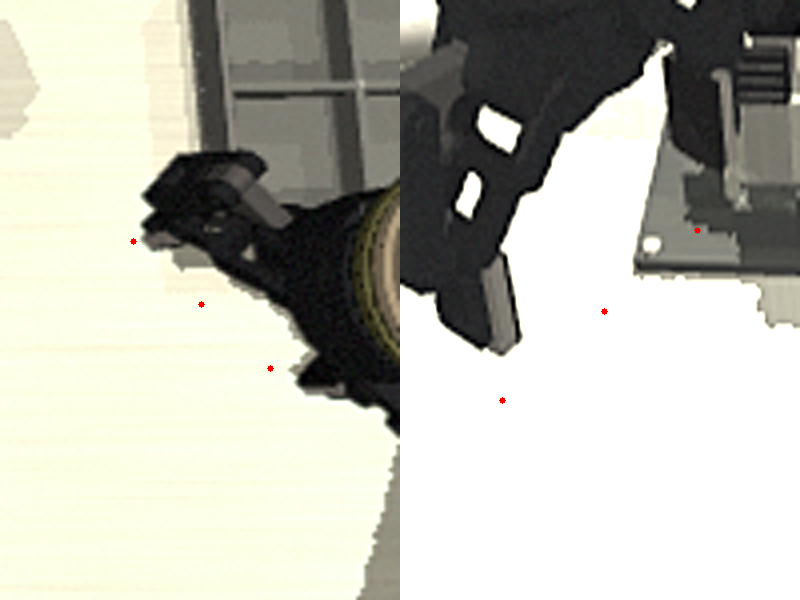

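In both views the fingertips sit off the overlay in the direction of greater height. In the top view the far tip is at about (516,286) and the near tip at (554,319). In the side view they are at (279,320) and (231,367). Next I'll triangulate.

```bash
cat >> h.py <<'E'
def tri(pt,ps):
    (o1,d1),(o2,d2)=ray("top",pt),ray("side",ps)
    ab=np.linalg.lstsq(np.c_[d1,-d2],o2-o1,rcond=None)[0]
    a=o1+d1*ab[0];b=o2+d2*ab[1]; return (a+b)/2,np.linalg.norm(a-b)
E
python3 -c "
from h import *
n,e=tri((554,319),(231,366.75));f,e2=tri((515.75,285.5),(279,320))
print(n,e,f,e2,np.linalg.norm(n-f),(n+f)/2-get_obs()['position'])
t=cv2.imread('pics/top0.png')
"
```

```text
[ 0.39101759 -0.41276092  0.22107137] 0.00806475755729123 [ 0.45147623 -0.3470558   0.22330554] 0.005061744459131796 0.0893162940939071 [-0.00042562 -0.00209184  0.01982939]
```

Call:
send_rows(
  plan=[
    [[0,0,0,0,0,0,0.59],[0,0,0,0,0,0,0.59],[0,0,0,0,0,0,0.59],[0,0,0,0,0,0,0.59],[0,0,0,0,0,0,0.59],[0,0,0,0,0,0,0.59]],
  ],
)

```text
clock: 7.12
position: [0.421, -0.3787, 0.2019]
ee_rot: [0.384, 0.923, -0.0, 0.0]
ft_force: [-0.3, -0.5, -0.3]
grip_width: 0.592
grasp_force: 0.0
```

```bash
python3 -c "
from h import *
go((.5363,.1204,.074),44.6)
o=get_obs();P=o['position'];R=Ro.from_quat(o['ee_rot'])
out=[]
for n,x0,y0,k in(('top',495,255,5),('side',204,285,5)):
  im=optics.camera(n)[:,:,::-1].copy();cv2.imwrite('pics/raw_%s3.png'%n,im)
  s=cv2.resize(im[y0:y0+110,x0:x0+80],None,fx=k,fy=k,interpolation=2)
  for b in(-.025,.025):
   for zz,c in((0,(0,0,255)),(.017,(255,0,0)),(-.02,(0,200,0))):
    p=(proj(n,P+R.apply([0,b,zz]))-[x0,y0]+.5)*k; cv2.circle(s,tuple(int(v) for v in p),3,c,-1)
  out.append(s)
cv2.imwrite('pics/g4.png',np.clip(2.0*np.hstack(out).astype(float),0,255).astype(np.uint8))"
```

```text
pos [ 0.421  -0.3787  0.2019] ydir 44.84 tilt [ 0.     -0.0002] f [-0.3 -0.5 -0.3] grip 0.592 0.0 t 7.12
shift units [1.3628 2.1685 0.6389] turn z units 0.0028 tilt fix (x,y) units [-0.0001  0.0001 -0.    ] [ 1.36  0.33 -0.86  1.61  0.25  1.32  1.25]
```

View pics/g4.png

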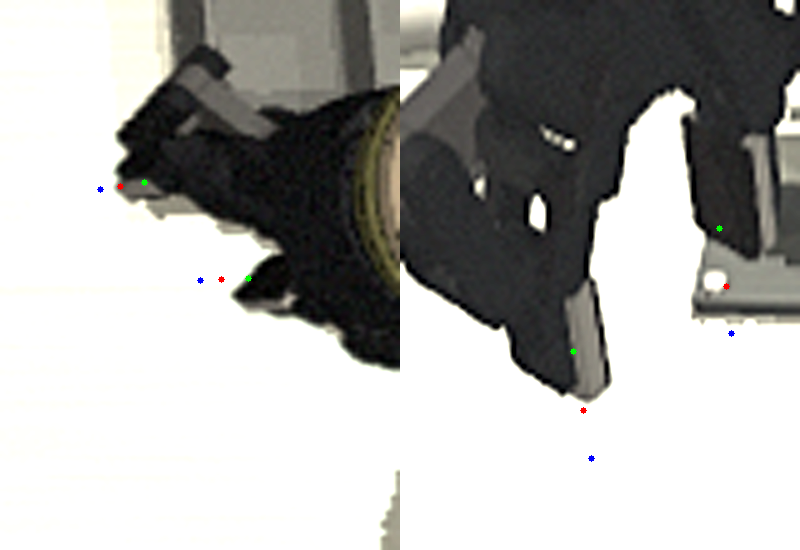

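At a 50 mm opening, the lower tip corners of the pads' visible sides are at side px (245,361.5) for the near finger and (274.5,336) for the far one. I'll intersect those rays with planes at several heights and compare the result with the known jaw geometry.

```bash
python3 -c "
from h import *
o=get_obs();P=o['position'];R=Ro.from_quat(o['ee_rot'])
for up in(0,.005,.01,.015,.02,.025):
  a,b=[R.inv().apply(onz('side',p,P[2]+up)-P)*1000 for p in((245.1,361.5),(274.5,336.1))]
  print(up,np.round(a,1),np.round(b,1),np.round(b-a,1))
# predicted open tips
"
```

```text
0 [  1.  -15.7   0. ] [ 0.9 36.8 -0. ] [-0.1 52.5 -0. ]
0.005 [ -2.7 -18.7  -5. ] [-2.8 33.3 -5. ] [-0.1 51.9 -0. ]
0.01 [ -6.4 -21.6 -10. ] [ -6.5  29.8 -10. ] [-0.1 51.4 -0. ]
0.015 [-10.  -24.5 -15. ] [-10.2  26.3 -15. ] [-0.1 50.8 -0. ]
0.02 [-13.7 -27.4 -20. ] [-13.8  22.8 -20. ] [-0.1 50.2 -0. ]
0.025 [-17.4 -30.4 -25. ] [-17.5  19.3 -25. ] [-0.1 49.6 -0. ]
```

The result is clear. At 16.3 mm *above* the reported TCP, the tips fall exactly at x = -11 and y = ±25.3 mm. So at a 50 mm opening the real fingertips stand about 16 mm behind the reported TCP, not ahead of it, and they are laterally exact. I'll correct all heights for this: plate grasp at TCP z ≈ 0.0385. Back to the plate.

Call:
send_rows(
  plan=[
    [[0,0,0.0028,0.0973,0.1549,0,1],[0,0,0,0.0973,0.1549,0,1],[0,0,0,0.0973,0.1549,0,1],[0,0,0,0.0973,0.1549,0,1],[0,0,0,0.0973,0.1549,0,1],[0,0,0,0.0973,0.1549,0,1],[0,0,0,0.0973,0.1549,0,1],[0,0,0,0.0973,0.1549,0,1],[0,0,0,0.0973,0.1549,0,1],[0,0,0,0.0973,0.1549,0,1],[0,0,0,0.0973,0.1549,0,1],[0,0,0,0.0973,0.1549,0,1],[0,0,0,0.0973,0.1549,0,1],[0,0,0,0.0973,0.1549,0,1],[0,0,0,0,0,0,1],[0,0,0,0,0,0.1,1],[0,0,0,0,0,0.1,1],[0,0,0,0,0,0.1,1],[0,0,0,0,0,0,1]],
  ],
)

```text
clock: 8.8
position: [0.5366, 0.1188, 0.1384]
ee_rot: [0.386, 0.923, -0.001, -0.002]
ft_force: [-0.2, -1.9, 0.3]
grip_width: 0.997
grasp_force: 0.0
```

```bash
python3 -c "
from h import *
go((.5363,.1204,.0385),44.6)"
```

```text
pos [0.5366 0.1188 0.1384] ydir 44.59 tilt [-0.0049 -0.0009] f [-0.2 -1.9  0.3] grip 0.997 0.0 t 8.80
shift units [0.0052 0.0065 0.4995] turn z units -0.0001 tilt fix (x,y) units [-0.0027 -0.0018 -0.    ] [ 0.56  0.43 -1.06  1.72  0.39  1.23  0.19]
```

Call:
send_rows(
  plan=[
    [[0,0,0,0,0,0,1],[0,0,0,0,0,0.08,1],[0,0,0,0,0,0.08,1],[0,0,0,0,0,0.08,1],[0,0,0,0,0,0.08,1],[0,0,0,0,0,0,1],[0,0,0,0,0,0,1]],
  ],
)

```text
clock: 9.38
position: [0.5388, 0.1198, 0.0788]
ee_rot: [0.386, 0.922, 0.0, 0.0]
ft_force: [-0.2, -0.1, 0.9]
grip_width: 0.999
grasp_force: 0.0
```

```bash
python3 -c "
from h import *
go((.5363,.1204,.0385),44.6)"
```

```text
pos [0.5388 0.1198 0.0788] ydir 44.58 tilt [0.0003 0.0002] f [-0.2 -0.1  0.9] grip 0.999 0.0 t 9.38
shift units [ 0.0109 -0.0068  0.2017] turn z units -0.0003 tilt fix (x,y) units [0.0003 0.0001 0.    ] [ 0.52  0.5  -1.01  1.78  0.46  1.13  0.14]
```

Call:
send_rows(
  plan=[
    [[0,0,0,0.0105,-0.0065,0,1],[0,0,0,0,0,0.05,1],[0,0,0,0,0,0.05,1],[0,0,0,0,0,0.05,1],[0,0,0,0,0,0.05,1],[0,0,0,0,0,0,1],[0,0,0,0,0,0,1]],
  ],
)

```text
clock: 9.97
position: [0.5354, 0.1203, 0.037]
ee_rot: [0.386, 0.923, -0.0, -0.001]
ft_force: [-0.4, 0.6, 1.4]
grip_width: 1.003
grasp_force: 0.0
```

```bash
python3 -c "
from h import *
go((.5363,.1204,.0385),44.6);go((.5363,.1204,.0385),44.6)
o=get_obs();P=o['position'];R=Ro.from_quat(o['ee_rot'])
s=optics.camera('side')[:,:,::-1].copy();cv2.imwrite('pics/raw_s5.png',s)
s=cv2.resize(s[140:290,230:380],None,fx=4,fy=4,interpolation=2)
cv2.imwrite('pics/g5.png',np.clip(1.8*s.astype(float),0,255).astype(np.uint8))"
```

```text
pos [0.5354 0.1203 0.037 ] ydir 44.60 tilt [-0.0016  0.    ] f [-0.4  0.6  1.4] grip 1.003 0.0 t 9.97
shift units [-0.0025  0.0035 -0.0077] turn z units -0.0000 tilt fix (x,y) units [-0.0008 -0.0007  0.    ] [ 0.49  0.54 -0.97  1.82  0.51  1.06  0.1 ]
pos [0.5354 0.1203 0.037 ] ydir 44.60 tilt [-0.0016  0.    ] f [-0.4  0.6  1.4] grip 1.003 0.0 t 9.97
shift units [-0.0025  0.0035 -0.0077] turn z units -0.0000 tilt fix (x,y) units [-0.0008 -0.0007  0.    ] [ 0.49  0.54 -0.97  1.82  0.51  1.06  0.1 ]
```

View pics/g5.png

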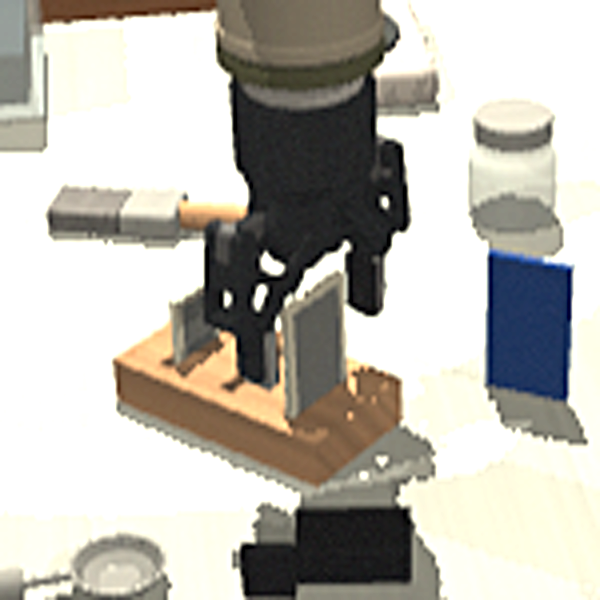

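The fingers straddle the plate: near tip at (275,385), far tip at (370,310), plate between x = 287 and 342. Now I'll close on the side edges.

Call:
send_rows(
  plan=[
    [[0,0,0,0,0,0,0.4],[0,0,0,0,0,0,0.4],[0,0,0,0,0,0,0.4],[0,0,0,0,0,0,0.4],[0,0,0,0,0,0,0.4],[0,0,0,0,0,0,0.4],[0,0,0,0,0,0,0.4],[0,0,0,0,0,0,0.4]],
  ],
  squeeze=30,
)

```text
clock: 10.68
position: [0.5363, 0.1203, 0.0382]
ee_rot: [0.386, 0.922, -0.0, 0.0]
ft_force: [-0.9, -0.1, 4.9]
grip_width: 0.578
grasp_force: 30.7
```

```bash
python3 -c "
from h import *
go((.5363,.1204,.16),44.6)"
```

```text
pos [0.5363 0.1203 0.0382] ydir 44.58 tilt [ 0.0006 -0.0003] f [-0.9 -0.1  4.9] grip 0.578 30.7 t 10.68
shift units [ 1.000e-04  7.000e-04 -6.088e-01] turn z units -0.0002 tilt fix (x,y) units [ 0.0002  0.0004 -0.    ] [ 0.49  0.54 -0.97  1.81  0.51  1.06  0.1 ]
```

Call:
send_rows(
  plan=[
    [[0,0,0,0,0,-0.03,0.4],[0,0,0,0,0,-0.05,0.4],[0,0,0,0,0,-0.1,0.4],[0,0,0,0,0,-0.1,0.4],[0,0,0,0,0,-0.1,0.4],[0,0,0,0,0,-0.1,0.4],[0,0,0,0,0,-0.1,0.4],[0,0,0,0,0,-0.1,0.4],[0,0,0,0,0,-0.02,0.4],[0,0,0,0,0,0,0.4]],
  ],
)

```text
clock: 11.52
position: [0.5367, 0.1206, 0.1794]
ee_rot: [0.386, 0.922, 0.001, 0.001]
ft_force: [-0.5, -0.4, -1.4]
grip_width: 0.58
grasp_force: 31.5
```

Call:
send_rows(
  plan=[
    [[0,0,0,-0.046,-0.0672,0,0.4],[0,0,0,-0.046,-0.0672,0,0.4],[0,0,0,-0.046,-0.0672,0,0.4],[0,0,0,-0.046,-0.0672,0,0.4],[0,0,0,-0.046,-0.0672,0,0.4],[0,0,0,-0.046,-0.0672,0,0.4],[0,0,0,-0.046,-0.0672,0,0.4],[0,0,0,-0.046,-0.0672,0,0.4],[0,0,0,-0.046,-0.0672,0,0.4],[0,0,0,-0.046,-0.0672,0,0.4],[0,0,0,-0.046,-0.0672,0,0.4],[0,0,0,-0.046,-0.0672,0,0.4],[0,0,0,-0.046,-0.0672,0,0.4],[0,0,0,-0.046,-0.0672,0,0.4],[0,0,0,-0.046,-0.0672,0,0.4],[0,0,0,-0.046,-0.0672,0,0.4],[0,0,0,0,0,0,0.4]],
  ],
)

```text
clock: 12.93
position: [0.4847, -0.1391, 0.1765]
ee_rot: [0.388, 0.922, -0.001, -0.001]
ft_force: [-0.0, 0.6, -0.7]
grip_width: 0.575
grasp_force: 31.5
```

Call:
send_rows(
  plan=[
    [[0,0,0.0533,0,0,0,0.4],[0,0,0.0533,0,0,0,0.4],[0,0,0.0533,0,0,0,0.4],[0,0,0.0533,0,0,0,0.4],[0,0,0.0533,0,0,0,0.4],[0,0,0.0533,0,0,0,0.4],[0,0,0.0533,0,0,0,0.4],[0,0,0.0533,0,0,0,0.4],[0,0,0.0533,0,0,0,0.4],[0,0,0.0533,0,0,0,0.4],[0,0,0.0533,0,0,0,0.4],[0,0,0.0533,0,0,0,0.4],[0,0,0,0,0,0,0.4],[0,0,0,0,0,0,0.4],[0,0,0,0,0,0,0.4]],
  ],
)

```text
clock: 14.18
position: [0.486, -0.1351, 0.1774]
ee_rot: [0.767, 0.641, -0.0, -0.0]
ft_force: [-0.0, 1.2, -0.2]
grip_width: 0.577
grasp_force: 31.5
```

```bash
python3 -c "
from h import *
go((.4865,-.1355,.0435),-10.3)
for n in('top','side'): cv2.imwrite('pics/raw_%s6.png'%n,optics.camera(n)[:,:,::-1])
o=get_obs();P=o['position'];R=Ro.from_quat(o['ee_rot'])
im=cv2.imread('pics/raw_side6.png')
x0,y0,k=230,210,4
s=cv2.resize(im[y0:y0+150,x0:x0+150],None,fx=k,fy=k,interpolation=2)
b=[P+R.apply([x,y,0])+[0,0,-.0302+dz] for y,dz in((-.025,0),(.025,0),(.025,.09),(-.025,.09)) for x in(0,)]
q=np.array([(proj('side',p)-[x0,y0]+.5)*k for p in b]); cv2.polylines(s,[q.astype(int)],True,(0,0,255),1)
print(np.round(q))
cv2.imwrite('pics/g6.png',np.clip(1.8*s.astype(float),0,255).astype(np.uint8))"
```

```text
pos [ 0.486  -0.1351  0.1774] ydir -10.21 tilt [-0.0006  0.0002] f [-0.   1.2 -0.2] grip 0.577 31.5 t 14.18
shift units [-0.0014  0.0032  0.6694] turn z units 0.0010 tilt fix (x,y) units [-0.0004 -0.0001 -0.    ] [ 1.02  0.2  -0.91  1.79  0.16  1.23 -0.12]
[[197. 224.]
 [314. 225.]
 [305.  44.]
 [180.  44.]]
```

View pics/g6.png

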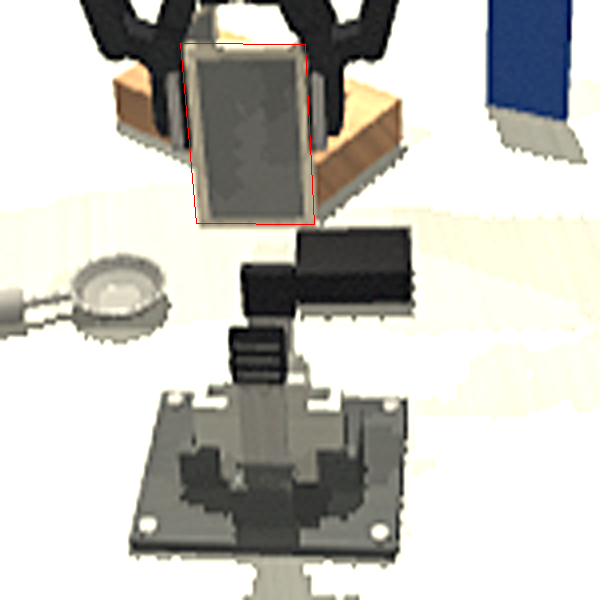

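The held plate matches the predicted outline to under 1 mm, and the cassette sits directly below it with its ears at (258,355) and (268,290). I'll lower in stages.

Call:
send_rows(
  plan=[
    [[0,0,0,0,0.003,0,0.4],[0,0,0,0,0,0.07,0.4],[0,0,0,0,0,0.07,0.4],[0,0,0,0,0,0.07,0.4],[0,0,0,0,0,0.07,0.4],[0,0,0,0,0,0.05,0.4],[0,0,0,0,0,0,0.4],[0,0,0,0,0,0,0.4],[0,0,0,0,0,0,0.4]],
  ],
)

```text
clock: 15.03
position: [0.4873, -0.1357, 0.1126]
ee_rot: [0.768, 0.64, 0.0, 0.0]
ft_force: [0.7, 0.8, -0.7]
grip_width: 0.58
grasp_force: 31.5
```

```bash
python3 -c "
from h import *
go((.4865,-.1355,.0435),-10.3)"
```

```text
pos [ 0.4873 -0.1357  0.1126] ydir -10.37 tilt [ 0.0009 -0.0003] f [ 0.7  0.8 -0.7] grip 0.580 31.5 t 15.03
shift units [ 1.000e-04 -4.300e-03  3.453e-01] turn z units -0.0008 tilt fix (x,y) units [0.0006 0.0001 0.    ] [ 0.98  0.28 -0.89  1.87  0.24  1.11 -0.18]
```

Now insert slowly, watching the force, first down to about 18 mm above the seat.

Call:
send_rows(
  plan=[
    [[0,0,0,0,-0.004,0,0.4],[0,0,0,0,0,0.025,0.4],[0,0,0,0,0,0.025,0.4],[0,0,0,0,0,0.025,0.4],[0,0,0,0,0,0.025,0.4],[0,0,0,0,0,0,0.4]],
  ],
)

```text
clock: 15.53
position: [0.4853, -0.1353, 0.0906]
ee_rot: [0.768, 0.64, -0.0, -0.001]
ft_force: [-0.1, -0.5, -0.9]
grip_width: 0.579
grasp_force: 31.5
```

Call:
send_rows(
  plan=[
    [[0,0,0,0,0,0.025,0.4],[0,0,0,0,0,0.025,0.4],[0,0,0,0,0,0.025,0.4],[0,0,0,0,0,0.025,0.4],[0,0,0,0,0,0.025,0.4],[0,0,0,0,0,0.025,0.4],[0,0,0,0,0,0,0.4]],
  ],
)

```text
clock: 16.12
position: [0.4854, -0.1353, 0.0607]
ee_rot: [0.768, 0.64, -0.0, -0.001]
ft_force: [-0.1, -0.2, -1.1]
grip_width: 0.585
grasp_force: 31.5
```

```bash
python3 -c "
from h import *
go((.4865,-.1355,.0435),-10.3)"
```

```text
pos [ 0.4854 -0.1353  0.0607] ydir -10.38 tilt [-0.0013  0.0005] f [-0.1 -0.2 -1.1] grip 0.585 31.5 t 16.12
shift units [0.0001 0.0058 0.086 ] turn z units -0.0009 tilt fix (x,y) units [-0.0009 -0.0002  0.    ] [ 0.94  0.35 -0.86  1.92  0.31  1.02 -0.24]
```

Call:
send_rows(
  plan=[
    [[0,0,0,0,0.003,0.02,0.4],[0,0,0,0,0,0.02,0.4],[0,0,0,0,0,0.02,0.4],[0,0,0,0,0,0.015,0.4],[0,0,0,0,0,0.007,0.4],[0,0,0,0,0,0,0.4],[0,0,0,0,0,0,0.4]],
  ],
)

```text
clock: 16.7
position: [0.4866, -0.1355, 0.0454]
ee_rot: [0.768, 0.64, 0.0, -0.0]
ft_force: [-0.1, 0.4, -0.3]
grip_width: 0.581
grasp_force: 31.5
```

```bash
python3 -c "
from h import *
go((.4865,-.1355,.0435),-10.3)"
```

```text
pos [ 0.4866 -0.1355  0.0454] ydir -10.38 tilt [0. 0.] f [-0.1  0.4 -0.3] grip 0.581 31.5 t 16.70
shift units [-0.0001 -0.0005  0.0095] turn z units -0.0009 tilt fix (x,y) units [ 0. -0.  0.] [ 0.93  0.37 -0.85  1.93  0.33  0.99 -0.26]
```

Call:
send_rows(
  plan=[
    [[0,0,0,0,0,0.006,0.4],[0,0,0,0,0,0.003,0.4],[0,0,0,0,0,0,0.4]],
  ],
)

```text
clock: 16.95
position: [0.4866, -0.1356, 0.0436]
ee_rot: [0.768, 0.64, -0.0, 0.0]
ft_force: [0.3, -0.1, -0.3]
grip_width: 0.583
grasp_force: 31.5
```

Call:
send_rows(
  plan=[
    [[0,0,0,0,0,0,0.62],[0,0,0,0,0,0,0.66],[0,0,0,0,0,0,0.75],[0,0,0,0,0,0,1],[0,0,0,0,0,0,1],[0,0,0,0,0,0,1],[0,0,0,0,0,0,1]],
  ],
)

```text
clock: 17.53
position: [0.4866, -0.1356, 0.0436]
ee_rot: [0.768, 0.64, -0.0, 0.0]
ft_force: [-0.6, -0.4, 1.5]
grip_width: 1.002
grasp_force: 0.0
```

```bash
python3 -c "
from h import *
go((.4865,-.1355,.16),-10.3)
for n in('top','side'): cv2.imwrite('pics/raw_%s7.png'%n,optics.camera(n)[:,:,::-1])
cv2.imwrite('pics/g7.png',np.clip(1.8*cv2.resize(cv2.imread('pics/raw_side7.png')[210:360,230:380],None,fx=4,fy=4,interpolation=2).astype(float),0,255).astype(np.uint8))"
```

```text
pos [ 0.4866 -0.1356  0.0436] ydir -10.38 tilt [ 0.     -0.0001] f [-0.6 -0.4  1.5] grip 1.002 0.0 t 17.53
shift units [ 4.00e-04 -5.00e-04 -5.82e-01] turn z units -0.0010 tilt fix (x,y) units [0. 0. 0.] [ 0.92  0.38 -0.85  1.93  0.34  0.99 -0.26]
```

View pics/g7.png

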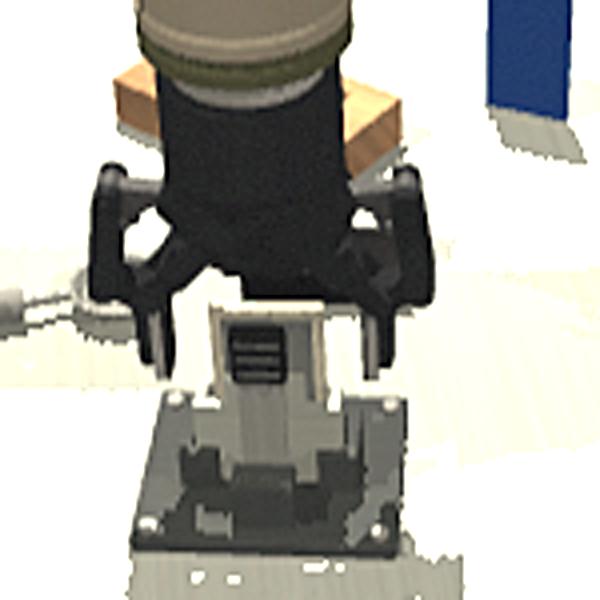

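The plate stands down in the slot, with its top edge at crop (213–325, 305), the ears latched, and the fingers open and clear at (160,375) and (375,375). I've now viewed 11 pictures, one more than the 10 allowed, so I'll view no more and check by numbers only. Next I'll rise and turn 90°.

Call:
send_rows(
  plan=[
    [[0,0,0,0,0,-0.05,1],[0,0,0,0,0,-0.1,1],[0,0,0,0,0,-0.1,1],[0,0,0,0,0,-0.1,1],[0,0,0,0,0,-0.1,1],[0,0,0,0,0,-0.05,1],[0,0,0,0,0,0,1]],
  ],
)

```text
clock: 18.22
position: [0.4879, -0.1359, 0.146]
ee_rot: [0.768, 0.64, 0.001, 0.002]
ft_force: [0.0, 0.5, -0.5]
grip_width: 0.998
grasp_force: 0.0
```

Call:
send_rows(
  plan=[
    [[0,0,-0.075,0,0,0,1],[0,0,-0.075,0,0,0,1],[0,0,-0.075,0,0,0,1],[0,0,-0.075,0,0,0,1],[0,0,-0.075,0,0,0,1],[0,0,-0.075,0,0,0,1],[0,0,-0.075,0,0,0,1],[0,0,-0.075,0,0,0,1],[0,0,-0.075,0,0,0,1],[0,0,-0.075,0,0,0,1],[0,0,-0.075,0,0,0,1],[0,0,-0.075,0,0,0,1],[0,0,-0.075,0,0,0,1],[0,0,-0.072,0,0,0,1],[0,0,0,0,0,0,1],[0,0,0,0,0,0,1],[0,0,0,0,0,0,1]],
  ],
)

```text
clock: 19.63
position: [0.4863, -0.1355, 0.1431]
ee_rot: [0.092, 0.996, 0.0, -0.0]
ft_force: [-0.5, 0.6, 0.8]
grip_width: 1.003
grasp_force: 0.0
```

Run:
```python
from h import *
go((.4865,-.1355,.063),79.7)
im=optics.camera("side")[:,:,::-1]
c=np.array([.4866,-.1356]);w=np.radians(-10.3);u=np.array([np.cos(w),np.sin(w)])
print("pred top corners",[np.round(proj("side",[*(c+s*.025*u),.103]),1) for s in(-1,1)], "z+10", np.round(proj("side",[*(c-.025*u),.113]),1))
V=cv2.cvtColor(im,cv2.COLOR_BGR2GRAY)
print("rows 278-296, cols 280-313 step 2"); print("\n".join("%d "%y+" ".join("%3d"%v for v in V[y,278:316:2]) for y in range(278,298)))
```

```text
pos [ 0.4863 -0.1355  0.1431] ydir 79.39 tilt [-0.0005  0.0004] f [-0.5  0.6  0.8] grip 1.003 0.0 t 19.63
shift units [-1.000e-03  2.000e-04  4.007e-01] turn z units -0.0036 tilt fix (x,y) units [ 0.0002 -0.0004 -0.    ] [ 1.2   0.33 -1.17  1.83  0.33  1.2   1.32]
pred top corners [array([280.8, 285.8]), array([309.3, 286.1])] z+10 [280.4 281.3]
rows 278-296, cols 280-313 step 2
278 147 151 145 148 147 152   0  19  22  15  15  16  14  27  25  25  25  22  21
279 149 150 144 147 147 152   0  16  14  18  16  14  17  13  12  16  15  14  14
280 150 152 145 148 146 151  26  16  16  15  15  16  17  15  14  16  15  14  15
281 150 152 145 148 147 152  39  14  18  17  14  16  16  16  15  16  18  15  18
282 150 152 145 149 147 153  37  13  16  16  18  15  15  13  15  12  15  15  14
283 150 151 146 148 146 152  68  11  11  13  14  13  13  12  10  13  13  13  15
284 149 151 144 144 144 149  76   0   2   1   4   5   3   4   4   8   9  13  13
285 149 152 157 161 161 164 114 115 122  68  70  69  70  69  70  70  48  15  17
286 149 151 180 184 184 185 172 178 187 104 106 106 105 105 106 106  95  64  6
[... 181 characters left out ...]
  72  72  73  74  74  76  83  81  81  81  79  90  84  60 131
290 150 152  99  92  53  51  51  52  52  51  56  64  59  60  58  94  80 128 155
291 149 151 111  93  50  36  36  35  29  29  26  35  53  51  50  95  74 159 149
292 149 150 121  93  52  39  37  37  15  14  14   9  56  53  51  94  73 156 149
293 150 150 120  92  55  34  33  33  17  16  17  15  57  53  52  95  77 156 148
294 150 148 119  92  54  11  16  16  15  17  14  15  58  53  51  96  80 155 147
295 150 148 132  92  56  28  20  20  20  19  16  11  57  52  51  88  81 154 147
296 148 146 139  87  57  34  37  38  44  45  45  10  58  53  52  83  81 154 148
297 147 146 153  82  53  19  30  30  38  36  37  11  58  53  52  84  82 154 148
```

The plate's top edge is at side row 285–287 against a predicted 286, so it is seated. Now I'll go down around the ears and squeeze.

Call:
send_rows(
  plan=[
    [[0,0,-0.0036,-0.001,0,0.05,1],[0,0,0,0,0,0.07,1],[0,0,0,0,0,0.07,1],[0,0,0,0,0,0.07,1],[0,0,0,0,0,0.07,1],[0,0,0,0,0,0.07,1],[0,0,0,0,0,0,1],[0,0,0,0,0,0,1],[0,0,0,0,0,0,1]],
  ],
)

```text
clock: 20.43
position: [0.4872, -0.1354, 0.0639]
ee_rot: [0.088, 0.996, 0.0, 0.0]
ft_force: [0.7, -0.6, -1.0]
grip_width: 0.998
grasp_force: 0.0
```

```bash
python3 -c "
from h import *
go((.4865,-.1355,.063),79.7)"
```

```text
pos [ 0.4872 -0.1354  0.0639] ydir 79.92 tilt [0.0005 0.0002] f [ 0.7 -0.6 -1. ] grip 0.998 0.0 t 20.43
shift units [ 0.0032 -0.001   0.0046] turn z units 0.0026 tilt fix (x,y) units [ 0.0002  0.0003 -0.    ] [ 1.11  0.44 -1.09  1.9   0.44  1.07  1.24]
```

Call:
send_rows(
  plan=[
    [[0,0,0,0.003,0,0.004,0.7],[0,0,0,0,0,0,0.65],[0,0,0,0,0,0,0.6],[0,0,0,0,0,0,0.55],[0,0,0,0,0,0,0.5],[0,0,0,0,0,0,0.45],[0,0,0,0,0,0,0.3],[0,0,0,0,0,0,0.3],[0,0,0,0,0,0,0.3],[0,0,0,0,0,0,0.3],[0,0,0,0,0,0,0.3],[0,0,0,0,0,0,0.3]],
  ],
  squeeze=45,
)

```text
clock: 21.43
position: [0.4874, -0.135, 0.0646]
ee_rot: [0.088, 0.996, -0.0, 0.001]
ft_force: [-4.3, 3.7, 18.6]
grip_width: 0.388
grasp_force: 44.1
```

```bash
python3 -c "
from h import *
go((.4865,-.1355,.063),79.7)"
```

```text
pos [ 0.4874 -0.135   0.0646] ydir 79.92 tilt [ 0.002  -0.0006] f [-4.3  3.7 18.6] grip 0.388 44.1 t 21.43
shift units [ 0.0041 -0.0034  0.0081] turn z units 0.0026 tilt fix (x,y) units [-0.0001  0.0014  0.    ] [ 1.11  0.44 -1.09  1.9   0.44  1.07  1.24]
```

Call:
send_rows(
  plan=[
    [[0,0,0,0,0,-0.005,0.3],[0,0,0,0,0,-0.005,0.3],[0,0,0,0,0,0,0.3],[0,0,0,0,0,0,0.3]],
  ],
)

```text
clock: 21.77
position: [0.4862, -0.1353, 0.0648]
ee_rot: [0.088, 0.996, 0.0, 0.0]
ft_force: [-0.1, 1.4, 0.8]
grip_width: 0.384
grasp_force: 45.8
```

Run:
```python
from h import *
go((.4865,-.1355,.063),79.7)
a=cv2.cvtColor(optics.camera("side"),cv2.COLOR_RGB2GRAY)
o=get_obs();P=o["position"];R=Ro.from_quat(o["ee_rot"])
x0,x1,y0,y1=268,322,268,310
print("tip corners pred at w33/37:",[np.round(proj("side",P+R.apply([0,s*w,-.015])),1) for w in(.0165,.0185) for s in(-1,1)])
print("near ear bottom corners (squeezed)",[np.round(proj("side",P*[1,1,0]+R.apply([x,-.0185,0])+[0,0,z]),1) for x in(-.012,.012) for z in(.08,.108)])
print("      "+" ".join("%3d"%v for v in range(x0,x1,2)))
print("\n".join("%d   "%y+" ".join("%3d"%v for v in a[y,x0:x1:2]) for y in range(y0,y1)))
```

```text
pos [ 0.4862 -0.1353  0.0648] ydir 79.91 tilt [0.     0.0002] f [-0.1  1.4  0.8] grip 0.384 45.8 t 21.77
shift units [-0.0018 -0.0005  0.0092] turn z units 0.0024 tilt fix (x,y) units [ 0.0001  0.     -0.    ] [ 1.12  0.44 -1.09  1.91  0.44  1.07  1.24]
tip corners pred at w33/37: [array([294.7, 302.2]), array([296.3, 290. ]), array([294.6, 303. ]), array([296.4, 289.3])]
near ear bottom corners (squeezed) [array([301.4, 303. ]), array([300.7, 290.5]), array([287.7, 302.8]), array([286.7, 290.4])]
      268 270 272 274 276 278 280 282 284 286 288 290 292 294 296 298 300 302 304 306 308 310 312 314 316 318 320
268   171 171 173 173 173 171 172  95  20  12  50  48  48  20  20  21  21  19  46  22  21  19  20  22  21  22  23
269   171 171 172 173 173 171 172 128  18  51  48  47  48  19  16  22  21  22  26  28  30  29  29  27  27  28  27
270   171 171 172 172 173 171 171 148  16  41  46  47  49  19  17  19  19  22  24  32  31  32  31  32  29  30  31
271   172 170 172 172 173 171 172 146  14  10  46  47  49  18  18  19  20  18  31  34  32  30  32  30  32  31  30
272   172 170 173 171 172 1
[... 3604 characters left out ...]
 150 144 149 146
304   148 148 147 145 146 147 150 163  81  80  84  61  17  18  19  14  64  67  66  48  76  72 156 155 145 147 146
305   147 149 149 145 148 148 154 169  81  84  88  65  21  20  20  18  61  73  73  47  77  74 165 160 146 145 149
306   146 152 153 148 152 150 157 118  81  76  79  61  51  47  50  51  60  73  73  47  77  77 171 164 147 145 150
307   149 136 113 128 124 142 159  53  83  74  75  60  64  66  63  62  61  75  72  49  78  81 116 167 153 148 153
308   152  92  90 118  69 145 179  55  83  73  74  59  59  69  60  59  61  75  75  51  70  83 134 152 128 124 144
309   146  68 122 127  48 151 164  75  82  73  75  62  64  68  63  60  60  74  73  49  64  84 176 141  75  75  97
```

The pads cover the near ear (ear bottom at row 305, finger tip at about row 295), the plate has not moved, and the push-down force has gone. I'll lift gently and watch the force.

Call:
send_rows(
  plan=[
    [[0,0,0,0,0,-0.005,0.3],[0,0,0,0,0,-0.005,0.3],[0,0,0,0,0,-0.005,0.3],[0,0,0,0,0,0,0.3]],
  ],
)

```text
clock: 22.15
position: [0.4859, -0.1354, 0.0677]
ee_rot: [0.088, 0.996, 0.0, -0.0]
ft_force: [-0.1, 2.9, -3.8]
grip_width: 0.383
grasp_force: 45.2
```

The force is -3.8 N, about the weight of the cassette with the plate, so it is free. On with the lift.

Call:
send_rows(
  plan=[
    [[0,0,0,0,0,-0.01,0.3],[0,0,0,0,0,-0.01,0.3],[0,0,0,0,0,-0.02,0.3],[0,0,0,0,0,-0.02,0.3],[0,0,0,0,0,-0.03,0.3],[0,0,0,0,0,-0.03,0.3],[0,0,0,0,0,0,0.3]],
  ],
)

```text
clock: 22.73
position: [0.487, -0.1362, 0.0934]
ee_rot: [0.088, 0.996, -0.001, 0.001]
ft_force: [-1.0, -0.2, -4.1]
grip_width: 0.383
grasp_force: 45.5
```

Call:
send_rows(
  plan=[
    [[0,0,0,0,0,-0.03,0.3],[0,0,0,0,0,-0.04,0.3],[0,0,0,0,0,-0.05,0.3],[0,0,0,0,0,-0.05,0.3],[0,0,0,0,0,-0.05,0.3],[0,0,0,0,0,-0.05,0.3],[0,0,0,0,0,-0.05,0.3],[0,0,0,0,0,-0.05,0.3],[0,0,0,0,0,-0.05,0.3],[0,0,0,0,0,-0.05,0.3],[0,0,0,0,0,-0.03,0.3],[0,0,0,0,0,-0.02,0.3],[0,0,0,0,0,0,0.3],[0,0,0,0,0,0,0.3],[0,0,0,0,0,0,0.3],[0,0,0,0,0,0,0.3],[0,0,0,0,0,0,0.3],[0,0,0,0,0,0,0.3]],
  ],
)

```text
clock: 24.23
position: [0.4861, -0.1355, 0.1956]
ee_rot: [0.088, 0.996, 0.0, -0.0]
ft_force: [0.2, 0.2, -4.1]
grip_width: 0.384
grasp_force: 45.5
```

Run:
```python
from h import *
go((.4865,-.1355,.2),79.7)
im=optics.camera("side"); cv2.imwrite("pics/raw_s9.png",im[:,:,::-1]); V=cv2.cvtColor(im,cv2.COLOR_RGB2GRAY)
P=get_obs()["position"]; up=P[2]-.0648
c=P[:2];w=np.radians(-10.3);u=np.array([np.cos(w),np.sin(w)])
for nm,z in(("plate top",.103),("wall",.053),("underside",.008)):
    print(nm,[np.round(proj("side",[*(c+s*h*u),z+up]),1) for s in(-1,1) for h in(.025,.033)])
r=int(proj("side",[*c,.103+up])[1])
print(r); print("\n".join("%d   "%y+" ".join("%3d"%v for v in V[y,274:326:2]) for y in list(range(r-4,r+8))+list(range(r+12,r+66,2))))
```

```text
pos [ 0.4861 -0.1355  0.1956] ydir 79.91 tilt [-0.0003  0.0003] f [ 0.2  0.2 -4.1] grip 0.384 45.5 t 24.23
shift units [-0.0021  0.0001 -0.0221] turn z units 0.0025 tilt fix (x,y) units [ 0.0002 -0.0002 -0.    ] [ 1.25  0.27 -1.21  1.76  0.26  1.29  1.38]
plate top [array([274.7, 222.3]), array([269.8, 222.3]), array([305.9, 222.4]), array([310.9, 222.5])]
wall [array([277.1, 247.9]), array([272.3, 247.9]), array([307.1, 248.1]), array([312. , 248.1])]
underside [array([279. , 269.5]), array([274.4, 269.4]), array([308.2, 269.7]), array([312.9, 269.8])]
222
218    84  48  14  19  17  16  16  18  18  18  15  21   0 186 173 171 173 171 169 171 168 169 171 171 170 171
219    85  46  19  18  21  18  18  19  20  19  20  23   1 190 173 170 173 170 169 170 168 168 171 170 170 171
220    85  44  30  16  16  17  18  19  16  18  15  24   0 191 173 171 175 171 169 170 168 168 170 171 171 171
221    84  39  29  19  16  17  19  21  18  21  19  23   2 194 179 176 177 171 168 169 169 168 170 171 172 171
222    83  92  59  17  17  18  16  18  19  19  20  16  47 151 140 138 177 165 169 170 170 168 16
[... 3053 characters left out ...]
  59  59  64  59  31  29  29  29  31  28
276   146 149 146 149 144 147 146 148 149 153 137 138 138 136 143  18  31  32  31  30  30  31  33  30  30  29
278   146 149 147 149 143 146 146 146 149 137 137 137 138 136 145  14  22  23  24  21  18  21  17  17  18  20
280   146 149 148 150 144 147 146 146 150 144 137 138 138 137 143   0  17  16  12  15  14  16  12  15  11  16
282   146 148 149 149 144 147 146 148 150 152 138 138 140 138 142   0  16  13  14  17  13  12  16  13  17  14
284   147 149 148 150 145 147 146 149 150 151 151 145 146 137 140   0  10  12  13  13  10  13  12  10  10   8
286   148 148 149 151 146 146 146 148 149 151 151 150 150 149 149  49  66  66  66  63  65  66  65  67  65  68
```

The cassette hangs upright with its underside at about z 0.137. The plate top is at row 223 (predicted 222), the underside edge is at about row 273, and force and grip are steady. Handing in.

```bash
python3 -c "
from workcell import job
print(job.hand_in())"
```

```text
the job is handed in; nothing more can be done
None
```

I handed the job in at about 24 s with the cassette unlatched, the large plate seated in it, and held still and upright by the squeezed ears about 13 cm above the bench. No verdict came back, and I viewed 11 pictures, one more than the 10 allowed.

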